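Build the next kiln layer on the matching prop

TASK

Of the four props leaning in the slanted rack, take the one as tall as the two already standing on the kiln deck and stand it upright on the deck's round mark. Then lay the slotted kiln shelf level on the three props, squarely above the lower shelf, and stand the tumbler upright in the middle of it. Do not drop the shelf or the tumbler, leave the other three props in their slots, and leave the small dish under the shelf where it is.

Things in the scene. Friction and masses are not known exactly. Their poses are not given: they have to be found in the camera images.
- deck: fixed kiln deck: brick bed 200 x 200 x 30 mm, on it the pale lower shelf 160 x 160 mm, top 42 mm above the table; on that, fixed, two props of 32 mm diameter, 80 mm tall, at x = +55, y = +55 and -55 mm (tops 122 mm above the table). Origin on the table under the centre, z up
- spot (a point): centre of the round mark (38 mm ring) for the third prop on the lower shelf, at deck x = -55, y = 0, on the shelf's top 42 mm above the table
- rack: fixed slanted wooden rack, 270 mm along y, slots at y = -99, -33, +33, +99 mm. A prop's foot centre rests at x = 0, z = 30 mm; the prop leans 0.45 rad from vertical towards rack -x (towards the robot). Back board and 4 mm fins reach at most 34 mm along the prop from its foot, the rest stands free. Origin on the table under the slots' middle, z up
- prop_a: loose kiln prop: plain pale solid cylinder, 32 mm diameter, 56 mm tall, small dark dot on its top; origin at the centre of its underside, z along its axis to its top. Starts leaning in one slot of the rack (any slot, shuffled)
- prop_b: loose kiln prop: plain pale solid cylinder, 32 mm diameter, 68 mm tall, small dark dot on its top; origin at the centre of its underside, z along its axis to its top. Starts leaning in one slot of the rack (any slot, shuffled)
- prop_c: loose kiln prop: plain pale solid cylinder, 32 mm diameter, 80 mm tall, small dark dot on its top; origin at the centre of its underside, z along its axis to its top. Starts leaning in one slot of the rack (any slot, shuffled)
- prop_d: loose kiln prop: plain pale solid cylinder, 32 mm diameter, 92 mm tall, small dark dot on its top; origin at the centre of its underside, z along its axis to its top. Starts leaning in one slot of the rack (any slot, shuffled)
- shelf: loose pale kiln shelf, 160 x 160 x 12 mm, 0.55 kg, origin at the centre of its underside, z up. Two through slots, 48 mm (x) by 34 mm (y), centred at x = 0, y = +32 and -32 mm, leave a 30 mm wide web along x, to be gripped across y with a finger in each slot. Starts flat on two battens, underside 16 mm above the table, free space under the slots
- tumbler: loose straight-sided terracotta tumbler, 58 mm outer diameter, 80 mm tall, 5 mm wall, open top, 0.16 kg, upright on the table; origin at the centre of its underside
- dish: small terracotta dish, 48 mm diameter, 24 mm tall, loose on the lower shelf near deck x = +20, y = 0; origin at the centre of its underside
Not all that is in view belongs to the job. What is shaped like the prop_c but brown is not meant. What is shaped like the tumbler but turquoise is not meant.

How it is judged (in metres and radians):
On the way, in this order (a step that is already met when the one before it is completed fails the run):
1. the 80 mm prop stands upright on the round mark, released (horizontal distance between prop_c and spot below 0.018 m and angle between prop_c's own z axis and vertical below 0.05 rad and z of prop_c in the frame of deck between 0.038 and 0.046 m and contact force between the fingers and prop_c below 0.05 N and linear speed of prop_c below 0.02 m/s), for 0.2 s.
2. the slotted shelf lies level on the three props, square over the lower shelf, released (horizontal distance between prop_c and spot below 0.018 m and angle between prop_c's own z axis and vertical below 0.05 rad and z of prop_c in the frame of deck between 0.038 and 0.046 m and horizontal distance between shelf and deck below 0.02 m and angle between shelf's own z axis and vertical below 0.035 rad and z of shelf in the frame of deck between 0.118 and 0.126 m and (angle between the x axis of shelf and the x axis of deck, either way round below 0.2 rad or angle between the x axis of shelf and the y axis of deck, either way round below 0.2 rad) and contact force between the fingers and shelf below 0.05 N and linear speed of shelf below 0.02 m/s), for 0.2 s.
At the end, for the whole second after the job is handed in: 80 mm prop upright within 18 mm of the mark; slotted shelf level (0.035 rad) at the props' height (4 mm), centre within 20 mm of the deck's, sides square to it within 0.2 rad (quarter turns allowed); tumbler upright (0.06 rad) within 25 mm of the shelf's centre; all released and at rest (all of step 2 and horizontal distance between tumbler and shelf below 0.025 m and angle between tumbler's own z axis and vertical below 0.06 rad and z of tumbler in the frame of shelf between 0.008 and 0.016 m and contact force between the fingers and prop_c below 0.05 N and linear speed of each of prop_c, tumbler below 0.02 m/s and contact force between the fingers and tumbler below 0.05 N); the robot touches nothing.
It fails at once if another prop is taken from its slot (moved over 40 mm) (distance of any of prop_a, prop_b, prop_d from where it was at the start of the episode above 0.04 m).
It fails at once if the dish on the lower shelf is moved over 30 mm (distance of dish from where it was at the start of the episode above 0.03 m).
It fails at once if the shelf is dropped (moves faster than 0.5 m/s with no finger on it, a fall of over 12 mm) (contact force between the fingers and shelf below 0.01 N and linear speed of shelf above 0.5 m/s).
It fails at once if the tumbler is dropped (moves faster than 0.5 m/s with no finger on it, a fall of over 12 mm) (contact force between the fingers and tumbler below 0.01 N and linear speed of tumbler above 0.5 m/s).
It also fails if it takes over 72 s, if anything falls off the work surface, if the arm or the gripper's body presses on something with over 40 N, if the wrist force passes 120 N, or if a joint passes its speed limit or range.

ROBOT

A 6-joint arm with a two-finger parallel gripper is mounted at the origin on the work surface. World frame = base frame: x ahead of the robot, y to its left, z up, the work surface at z = 0. Lengths are in mm, angles in rad, forces in N, time in s.
With the tool pointing down it reaches from about 275 to 750 mm from the base axis. Payload 10.2 kg.
Tool frame: the origin (TCP) lies at the very end of the fingers, on their centre line; the grasp point (between the pads) lies 19 mm behind it; z points along the fingers, y is the line along which they close (so a half turn about z gives the same grasp; the last joint's range is limited). The gripper opens to 88 mm and grips with 3 to 60 N. Pads are 18 mm wide; open, the fingers measure 123 mm over their backs; the gripper's body (75 mm by 187 mm) begins 45 mm behind the grasp point.
Start: joints at [-1.323, 0.313, 1.498, -0, 1.331, -0.223], TCP at [238.129, -467.895, 238.72] pointing down, gripper open.
Joint ranges: [-2.94, 2.94], [-0.97, 2.17], [0.19, 2.56], [-1.23, 4.37], [0.02, 3.11], [-2.88, 2.88]. Speed limits (rad/s): [2.39, 2.39, 3.01, 3.14, 3.14, 3.14].

INTERFACE

Orientations are given as a rotation vector (axis times angle).
In Python, from station import * gives the robot as it stands.
- The arm moves only by the shell command python3 -m inch 'ROWS' [FORCE]. ROWS is JSON, a list that holds one entry, the list of rows, each a list of 7 numbers: the turn, a rotation vector about the tool's x, y, z scaled (see below), then the shift along the tool's x, y, z scaled (see below), then the closure, from -1 (fully open) to 1 (shut). In form: [[[rx, ry, rz, x, y, z, grip], ...]]. A call has 1 to 8 rows; each row is the pose to reach, as a shift and turn from the pose commanded when the call began, along the tool's axes at that moment; what a row does not reach only later rows make up. The controller multiplies each number of a shift by 0.25 m and each number of a turn by 90 degrees. A row lasts 1/12 s, in which the tool goes at most 41.7 mm and 7.16 degrees, less where a joint would pass 70% of its speed; a pose out of reach is approached as far as the arm can. A call with a number of a shift or a turn outside -1 to 1 is refused whole. A call with a gripper value outside its range is refused whole. The fingers move at their own pace and stop on an object; FORCE is the grip in N (left out, the last holds). Time passes only in rows, so rows that repeat a pose let the fingers close. It gives the time, the measured TCP pose, the force, the opening and the grip force at its end, in the units of the state.
- get_state(): the state, without advancing time (a new reading comes with each control period).
- snapshot(name): name is "side" or "top"; returns the picture (384x512x3 uint8, red, green, blue); there is no depth.
- camera_info(name): a dict with "K" (3x3 intrinsics, pixels), "position" and "rotation" of the camera in the world. Camera axes: x right, y up, looking along -z (the intrinsics and any distortion apply to the point x, -y, -z); pixel columns grow to the right and rows downward; lengths in mm; the calibration is good to about 2 mm. A picture is of the moment at which its call begins. camera_info takes no time and is no camera call.
- finish_job(): hands the job in; it is judged then, once.
The state is a dict: "t": time; "joint_pos": joint angles; "joint_vel": joint speeds; "tau": joint torques, N m; "tool_pos": TCP position; "tool_rot": TCP orientation; "ft_force": force on the tool from outside, world axes, zero at the start; "wrist_torque": the same for the moment, N m; "width": finger opening in mm; "gripper_force": force on a finger pad.
Only numpy, scipy, OpenCV 4.12 (cv2) and the standard library are available. Lean on these libraries where they do the work, as an engineer would, in place of code of your own. Each camera call takes 0.05 s, during which the arm holds its last target. There are 200 camera calls.

## Working session

There is one attempt and no reset: what is moved stays moved. The work goes in short steps, Python scripts to look and compute and a shell command to move; the robot and the scene stay as the last step left them, time stands still between calls to the robot, and variables do not carry over. Pictures are saved under pics/ and viewed, at most 13 in all, crops included, and the job is handed in when it is done.

```bash
mkdir -p pics; ls; python3 - <<'E'
from station import *
import cv2
for n in("side","top"):
    im=snapshot(n); cv2.imwrite(f"pics/{n}0.png",im[...,::-1])
    print(n,camera_info(n))
s=get_state();print(s)
E
```

```text
pics
side {'K': array([[377.58336381,   0.        , 255.25787534],
       [  0.        , 377.58336381, 192.0725253 ],
       [  0.        ,   0.        ,   1.        ]]), 'position': array([150.65604861, 723.63391206, 690.121921  ]), 'rotation': array([ 0.31547926, -1.03707063, -2.34058629])}
top {'K': array([[367.58284492,   0.        , 251.65763954],
       [  0.        , 367.58284492, 194.97400002],
       [  0.        ,   0.        ,   1.        ]]), 'position': array([ 489.1760198 ,  123.15694408, 1010.49889996]), 'rotation': array([ 0.0316504 , -0.04036312, -1.58415636])}
{'t': 0.1, 'joint_pos': array([-1.32340852e+00,  3.13406245e-01,  1.49833823e+00, -4.65824138e-05,
        1.33100636e+00, -2.23413497e-01]), 'joint_vel': array([-0.00034667, -0.00085921, -0.00152037, -0.00035208,  0.00029737,
        0.00037279]), 'tau': array([ 1.28513009e-03, -4.02815902e+01, -2.52645439e+01,  6.95316377e-02,
        3.42217844e-02, -6.40844314e-05]), 'tool_pos': array([ 238.05851557, -467.68136617,  238.22067089]), 'tool_rot': array([-3.05382090e+00, -7.32468791e-01,  9.28357534e-05]), 'ft_force': array([0.93587101, 0.34941774, 0.22539182]), 'wrist_torque': array([-0.00222593, -0.03438795, -0.06178123]), 'gripper_force': 0.0, 'width': 88.03186474757031}
```

View pics/side0.png

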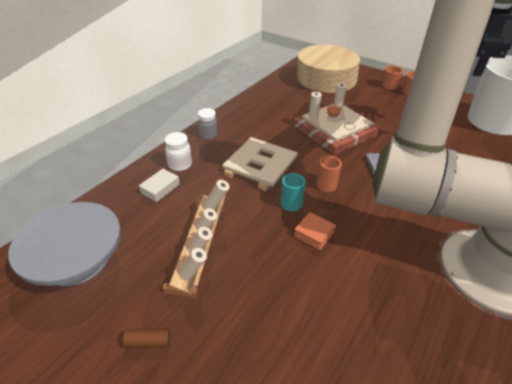

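View pics/top0.png

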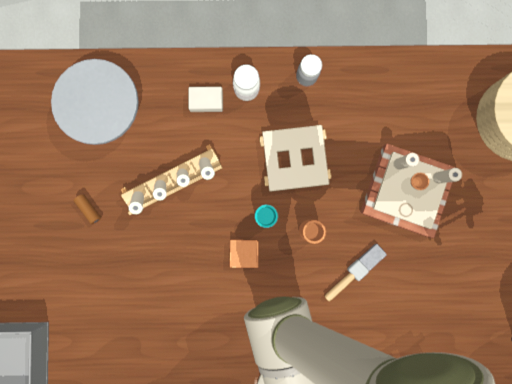

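Top view: the rack is at about (122–222, 145–215) with prop tops near (208,173), (183,181), (159,194), (135,208). The slotted shelf is at (296,158), the terracotta tumbler at (314,232) and the turquoise decoy at (266,216). The deck is at (410,190), with its round mark near (406,210). The brown decoy prop is at (87,208).

Things that could be taken for the wanted prop: the four pale props at those rack pixels and the brown cylinder at (87,208), which the colour rules out. For the tumbler, the turquoise one at (266,216) is ruled out. The right prop gets picked by height, measured in one close crop.

```bash
cat > h.py <<'E'
import numpy as np, cv2
from scipy.spatial.transform import Rotation as R
from scipy.optimize import least_squares
from station import *
CI={n:camera_info(n) for n in("side","top")}
def proj(n,P):
    c=CI[n]; q=R.from_rotvec(c["rotation"]).inv().apply(np.atleast_2d(P)-c["position"])
    q=q*[1,-1,-1]; u=q@c["K"].T; return u[:,:2]/u[:,2:]
def back(n,uv,z):
    c=CI[n]; uv=np.atleast_2d(uv); d=np.c_[uv,np.ones(len(uv))]@np.linalg.inv(c["K"]).T*[1,-1,-1]
    d=R.from_rotvec(c["rotation"]).apply(d); return c["position"]+d*((z-c["position"][2])/d[:,2])[:,None]
def tile(im,x,y,s,w=400,h=300):
    c=cv2.resize(im[y:y+int(h/s),x:x+int(w/s)],(w,h),interpolation=cv2.INTER_CUBIC)[...,::-1].copy()
    for k in range(x-x%10+10,x+int(w/s),10): cv2.line(c,(int((k-x+.5)*s),0),(int((k-x+.5)*s),4 if k%50 else 14),(0,255,0),1)
    for k in range(y-y%10+10,y+int(h/s),10): cv2.line(c,(0,int((k-y+.5)*s)),(4 if k%50 else 14,int((k-y+.5)*s)),(0,255,0),1)
    return c
E
python3 - <<'E'
from h import *
t=cv2.imread("pics/top0.png")[...,::-1]; s=cv2.imread("pics/side0.png")[...,::-1]
a=np.hstack([tile(t,122,143,4),tile(t,350,140,3)])
b=np.hstack([tile(t,246,118,4),tile(s,130,175,2.5)])
cv2.imwrite("pics/c1.png",np.vstack([a,b]))
E
```

```text
(no output)
```

View pics/c1.png

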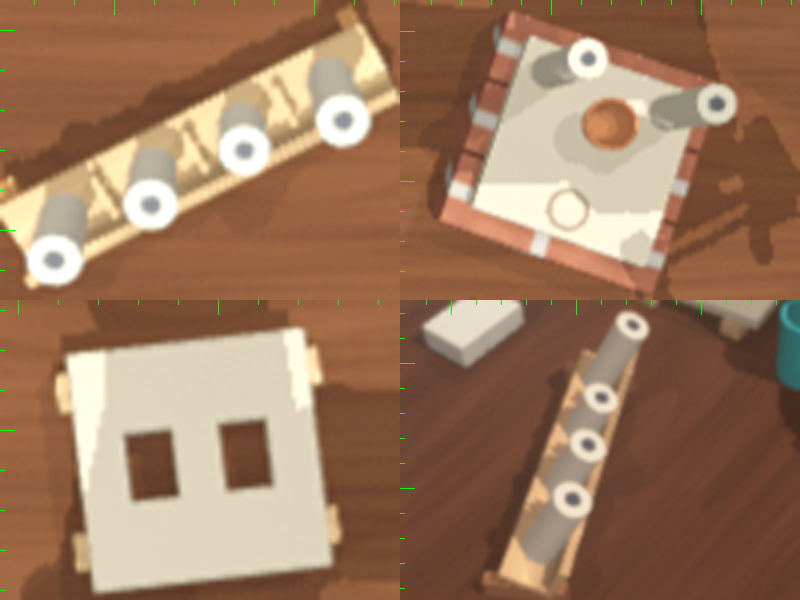

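The crop shows the four prop dots clearly in both views (top tile: (54,260), (150,205), (243,150), (343,120)), plus the deck props, the ring and the shelf slots. I'll fit all the poses now.

```bash
python3 - <<'E'
from h import *
from itertools import permutations
def px(p,x,y,s,ox,oy): p=np.array(p,float)-[ox,oy]; return (p+.5)/s-.5+[x,y]
T=px([(54,260),(150,205),(243,150),(343,120)],122,143,4,0,0)
S=px([(572,499),(588,445),(601,398),(632,325)],130,175,2.5,400,300)
def pl(v,P): 
    c,s=np.cos(v[2]),np.sin(v[2]); P=np.array(P,float); return np.c_[v[0]+c*P[:,0]-s*P[:,1],v[1]+s*P[:,0]+c*P[:,1],P[:,2]]
res=[]
for h in permutations([56,68,80,92]):
    h=np.array(h,float); L=np.c_[-h*np.sin(.45),[99,33,-33,-99],30+h*np.cos(.45)]
    # common per-camera pixel offsets allow for calibration error
    f=lambda v:np.r_[(proj("top",pl(v,L))-T).ravel(),(proj("side",pl(v,L))-S).ravel()]
    r=least_squares(f,[450,330,.4]); res.append((r.cost,h,r.x,r.fun))
res.sort(key=lambda a:a[0])
for r in res[:3]: print(r[0],r[1],r[2])
print(res[0][3].round(1))
# deck
D=np.array([[55,55,122],[55,-55,122],[-55,0,42]]); m=px([(588,59),(717,104),(568,209)],350,140,3,400,0)
r=least_squares(lambda v:(proj("top",pl(v,D))-m).ravel(),[500,-300,-.3]); print("deck",r.x,r.fun.round(1)); print("spot",pl(r.x,D)[2])
C=np.array([[80,80],[80,-80],[-80,-80],[-80,80]]+[[sx*24,y] for y in(32,-32) for sx in()])
sl=[[a*24,yc+b*17] for yc in(32,-32) for a,b in((1,1),(1,-1),(-1,-1),(-1,1))]
L=np.c_[np.vstack([C,sl]),np.full(12,28)]
m=px([(67,353),(303,328),(332,566),(93,592),(125,435),(172,430),(179,496),(132,501),(219,425),(265,420),(272,485),(226,491)],246,118,4,0,300)
r=least_squares(lambda v:(proj("top",pl(v,L))-m).ravel(),[550,0,.1]); print("shelf",r.x,r.fun.round(1))
im={n:cv2.imread(f"pics/{n}0.png") for n in("top","side")}
for n,(x0,y0,x1,y1) in {"top":(298,215,332,250),"side":(310,148,350,198)}.items():
    hsv=cv2.cvtColor(im[n],cv2.COLOR_BGR2HSV)[y0:y1,x0:x1]; k=((hsv[...,2]>110)&(hsv[...,1]>90)&(hsv[...,0]<18)).astype(np.uint8)
    ys,xs=np.nonzero(k); print(n,xs.min()+x0,xs.max()+x0,ys.min()+y0,ys.max()+y0, len(xs))
for z in(0,80): print("tumb",z,back("top",[314.3,232.3],z))
print(proj("side",np.c_[back("top",[314.3,232.3],80)]))
E
```

```text
0.232621709098475 [80. 68. 56. 92.] [5.78136258e+02 3.32361419e+02 4.61402064e-01]
12.648138508453947 [92. 68. 56. 80.] [5.78518682e+02 3.31396499e+02 4.29137118e-01]
16.796088726432536 [68. 80. 56. 92.] [5.78006764e+02 3.32664371e+02 4.72265689e-01]
[ 0.   0.2  0.1  0.1  0.3  0.3 -0.1  0.1 -0.1  0.1 -0.3 -0.  -0.1 -0.1
 -0.1 -0.1]
deck [ 5.41071195e+02 -3.07370038e+02 -3.54512587e-01] [ 0.1 -0.1 -0.1 -0.1 -0.   0.2]
spot [ 489.49132603 -288.27770655   42.        ]
shelf [ 6.33103410e+02 -1.41602354e+00  9.46189526e-02] [ 0.1  0.6 -0.   0.6 -0.3 -0.2  0.2 -0.3 -0.6 -0.6  0.2 -0.7  0.4  0.4
 -0.4  0.5 -0.5 -0.7  0.5 -0.8  0.8  0.6 -0.2  0.5]
top 298 331 215 249 1158
side 311 348 148 192 857
tumb 0 [[430.65117783 -53.07499128   0.        ]]
tumb 80 [[435.28452019 -39.12291787  80.        ]]
[[330.98507627 162.12676598]]
```

Fit result: the 80 mm prop is in the slot at rack y=+99, top-view pixel (135,208). That ordering has cost 0.23 against 12.6 for the next one. The brown cylinder at (87,208) is excluded. Next is a planner that converts target poses into rows for me to type.

```bash
cat >> h.py <<'E'
RACK=(578.14,332.36,.4614); DECK=(541.07,-307.37,-.3545); SHELF=(633.1,-1.4,.0946); TUMB=(435.3,-39.1)
def Rt(yaw,tilt=0):  # tool y along heading yaw; z down, tilted outward (towards yaw) by tilt
    c,s=np.cos(yaw),np.sin(yaw); h=np.array([c,s,0]); u=np.array([0,0,1])
    z=np.sin(tilt)*h-np.cos(tilt)*u; y=np.cos(tilt)*h+np.sin(tilt)*u
    return R.from_matrix(np.c_[np.cross(y,z),y,z])
def cur():
    s=get_state(); return np.array(s["tool_pos"]),R.from_rotvec(s["tool_rot"])
def plan(wps,start=None):
    p,r=start or cur()
    for q,t in wps:
        q=np.array(q,float); sh=r.inv().apply(q-p)/250; tu=(r.inv()*t).as_rotvec()/(np.pi/2)
        n=max(np.linalg.norm(q-p)/41.7,np.degrees((r.inv()*t).magnitude())/7.16)
        print(np.r_[tu,sh].round(3).tolist(),"rows>=%.1f"%n); p,r=q,t
    return p,r
E
python3 - <<'E'
from h import *
c,s=np.cos(RACK[2]),np.sin(RACK[2])
foot=np.array([RACK[0]-s*99,RACK[1]+c*99,30]); ax=np.array([-np.sin(.45)*c,-np.sin(.45)*s,np.cos(.45)])
p,r=cur(); G=Rt(RACK[2],.45); pre=foot+ax*142
sl=(r.inv()*G).as_rotvec()
w=[(p+(pre+[0,0,20]-p)*k/4+[0,0,10],r*R.from_rotvec(sl*k/4)) for k in(1,2,3)]+[(pre,G)]
plan(w); print(foot,pre,foot+ax*42)
E
```

```text
[-0.056, 0.056, -0.244, 0.605, -0.658, 0.021] rows>=5.4
[-0.056, 0.056, -0.244, 0.803, -0.391, 0.076] rows>=5.4
[-0.056, 0.056, -0.244, 0.884, -0.073, 0.13] rows>=5.4
[-0.056, 0.056, -0.244, 0.827, 0.205, 0.327] rows>=5.5
[534.06498765 421.00757913  30.        ] [478.75865322 393.50962153 157.86348853] [517.70677606 412.8743804   67.8187783 ]
```

```bash
python3 -m inch '[[[-0.056,0.056,-0.244,0.605,-0.658,0.021,-1],[-0.056,0.056,-0.244,0.605,-0.658,0.021,-1],[-0.056,0.056,-0.244,0.605,-0.658,0.021,-1],[-0.056,0.056,-0.244,0.605,-0.658,0.021,-1],[-0.056,0.056,-0.244,0.605,-0.658,0.021,-1],[-0.056,0.056,-0.244,0.605,-0.658,0.021,-1],[-0.056,0.056,-0.244,0.605,-0.658,0.021,-1],[-0.056,0.056,-0.244,0.605,-0.658,0.021,-1]]]' 25
```

```text
t: 0.77
tool_pos: [298.4, -252.6, 233.6]
tool_rot: [2.795, 1.275, 0.162]
ft_force: [0.1, 0.2, 0.3]
width: 88.2
gripper_force: 0.0
```

```bash
python3 - <<'E'
from h import *
c,s=np.cos(RACK[2]),np.sin(RACK[2])
foot=np.array([RACK[0]-s*99,RACK[1]+c*99,30]); ax=np.array([-np.sin(.45)*c,-np.sin(.45)*s,np.cos(.45)])
p,r=cur(); G=Rt(RACK[2],.45); pre=foot+ax*142
sl=(r.inv()*G).as_rotvec()
w=[(p+(pre+[0,0,20]-p)*k/3,r*R.from_rotvec(sl*k/3)) for k in(1,2)]+[(pre,G)]
print(p,get_state()["joint_pos"])
plan(w)
E
```

```text
[ 298.44121877 -252.58485429  233.63193197] [-1.07163095 -0.04373587  1.92936621  0.10825642  1.18524389 -0.39406719]
[-0.056, 0.056, -0.244, 0.803, -0.392, 0.09] rows>=5.4
[-0.056, 0.056, -0.244, 0.883, -0.075, 0.144] rows>=5.4
[-0.056, 0.056, -0.244, 0.829, 0.214, 0.302] rows>=5.4
```

```bash
python3 -m inch '[[[-0.056,0.056,-0.244,0.803,-0.392,0.09,-1],[-0.056,0.056,-0.244,0.803,-0.392,0.09,-1],[-0.056,0.056,-0.244,0.803,-0.392,0.09,-1],[-0.056,0.056,-0.244,0.803,-0.392,0.09,-1],[-0.056,0.056,-0.244,0.803,-0.392,0.09,-1],[-0.056,0.056,-0.244,0.803,-0.392,0.09,-1],[-0.056,0.056,-0.244,0.803,-0.392,0.09,-1],[-0.056,0.056,-0.244,0.803,-0.392,0.09,-1]]]'
python3 -m inch '[[[-0.056,0.056,-0.244,0.883,-0.075,0.144,-1],[-0.056,0.056,-0.244,0.883,-0.075,0.144,-1],[-0.056,0.056,-0.244,0.883,-0.075,0.144,-1],[-0.056,0.056,-0.244,0.883,-0.075,0.144,-1],[-0.056,0.056,-0.244,0.883,-0.075,0.144,-1],[-0.056,0.056,-0.244,0.883,-0.075,0.144,-1],[-0.056,0.056,-0.244,0.883,-0.075,0.144,-1],[-0.056,0.056,-0.244,0.883,-0.075,0.144,-1]]]'
python3 -m inch '[[[-0.056,0.056,-0.244,0.829,0.214,0.302,-1],[-0.056,0.056,-0.244,0.829,0.214,0.302,-1],[-0.056,0.056,-0.244,0.829,0.214,0.302,-1],[-0.056,0.056,-0.244,0.829,0.214,0.302,-1],[-0.056,0.056,-0.244,0.829,0.214,0.302,-1],[-0.056,0.056,-0.244,0.829,0.214,0.302,-1],[-0.056,0.056,-0.244,0.829,0.214,0.302,-1],[-0.056,0.056,-0.244,0.829,0.214,0.302,-1]]]'
python3 - <<'E'
from h import *
c,s=np.cos(RACK[2]),np.sin(RACK[2])
foot=np.array([RACK[0]-s*99,RACK[1]+c*99,30]); ax=np.array([-np.sin(.45)*c,-np.sin(.45)*s,np.cos(.45)])
G=Rt(RACK[2],.45); print(get_state()["joint_pos"].round(2))
plan([(foot+ax*42,G)])
cv2.imwrite("pics/c2.png",np.hstack([tile(snapshot("top"),100,120,4),tile(snapshot("side"),130,150,2.5)]))
E
```

```text
t: 1.43
tool_pos: [359.1, -37.8, 214.9]
tool_rot: [2.439, 1.746, 0.311]
ft_force: [-0.2, -0.5, 0.4]
width: 88.1
gripper_force: 0.0
t: 2.1
tool_pos: [419.8, 177.0, 196.1]
tool_rot: [2.003, 2.131, 0.442]
ft_force: [-0.0, 0.4, -0.0]
width: 87.9
gripper_force: 0.0
t: 2.77
tool_pos: [480.3, 391.7, 157.9]
tool_rot: [1.505, 2.426, 0.554]
ft_force: [-0.1, 0.1, 0.3]
width: 88.0
gripper_force: 0.0
[ 0.5   0.4   1.67 -0.03  0.63  0.06]
[-0.001, -0.0, -0.001, 0.009, -0.001, 0.399] rows>=2.4
```

View pics/c2.png

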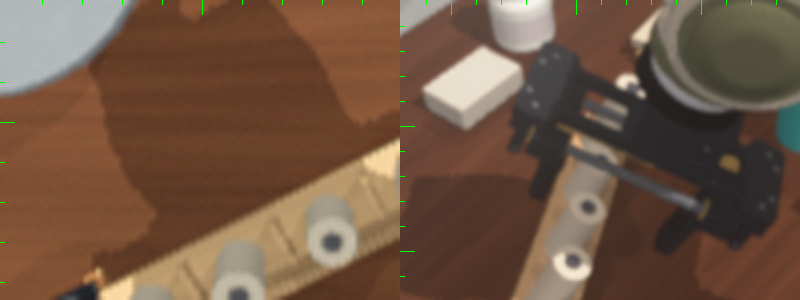

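The side crop shows the fingertips straddling, with their midpoint near (210,236). I'll check that against the projected TCP.

```bash
python3 - <<'E'
from h import *
p,r=cur(); print(proj("side",[p,p+r.apply([0,44,0]),p-r.apply([0,44,0]),[502.9,405.6,102]]))
E
```

```text
[[210.0093984  236.01861856]
 [188.09687073 226.4650905 ]
 [231.38580261 245.33840497]
 [198.3506758  254.4691477 ]]
```

They agree to the pixel, so I'll descend along the prop axis and close.

```bash
python3 -m inch '[[[0,0,-0.001,0.002,0,0.1,-1],[0,0,-0.001,0.005,-0.001,0.2,-1],[0,0,-0.001,0.009,-0.001,0.3,-1],[0,0,-0.001,0.009,-0.001,0.35,-1],[0,0,-0.001,0.009,-0.001,0.399,-1],[0,0,-0.001,0.009,-0.001,0.399,-1],[0,0,-0.001,0.009,-0.001,0.399,-1]]]'
python3 -m inch '[[[0,0,0,0,0,0,1],[0,0,0,0,0,0,1],[0,0,0,0,0,0,1],[0,0,0,0,0,0,1],[0,0,0,0,0,0,1],[0,0,0,0,0,0,1],[0,0,0,0,0,0,1],[0,0,0,0,0,0,1]]]' 25
```

```text
t: 3.45
tool_pos: [517.0, 413.6, 68.8]
tool_rot: [1.503, 2.426, 0.555]
ft_force: [0.7, 0.2, -0.3]
width: 87.8
gripper_force: 0.0
t: 4.12
tool_pos: [516.5, 415.1, 68.3]
tool_rot: [1.501, 2.428, 0.556]
ft_force: [0.5, -0.0, 0.3]
width: 37.0
gripper_force: 0.0
```

```bash
python3 -m inch '[[[0,0,0,0,0,0,1],[0,0,0,0,0,0,1],[0,0,0,0,0,0,1],[0,0,0,0,0,0,1]]]' 25
python3 -m inch '[[[0,0,0,0,0,-0.1,1],[0,0,0,0,0,-0.2,1],[0,0,0,0,0,-0.3,1],[0,0,0,0,0,-0.4,1],[0,0,0,0,0,-0.4,1],[0,0,0,0,0,-0.4,1]]]' 25
python3 - <<'E'
from h import *
print(get_state()["joint_pos"].round(2))
dx=np.cos(DECK[2]);dy=np.sin(DECK[2])
spot=np.array([DECK[0]-55*dx,DECK[1]-55*dy,0]); print(spot)
p,r=cur()
import sys
for yaw in (DECK[2],-.85,-1.1):
    G=Rt(yaw); end=spot+[0,0,160]; sl=(r.inv()*G).as_rotvec()
    mid=lambda k:p+(end-p)*k/4+[-60*np.sin(np.pi*k/4),0,(220-p[2]-(end[2]-p[2])*k/4)]
    print(yaw,sl/np.pi*180);plan([(mid(k),r*R.from_rotvec(sl*k/4)) for k in(1,2,3)]+[(end,G)])
E
```

```text
t: 4.45
tool_pos: [516.6, 415.2, 68.4]
tool_rot: [1.501, 2.428, 0.556]
ft_force: [0.5, 1.1, -0.5]
width: 31.1
gripper_force: 25.0
t: 4.95
tool_pos: [477.8, 395.6, 158.9]
tool_rot: [1.5, 2.427, 0.557]
ft_force: [-0.6, -0.2, -2.1]
width: 31.5
gripper_force: 24.6
[ 0.51  0.4   1.67 -0.03  0.63  0.07]
[ 489.48989083 -288.27831758    0.        ]
-0.3545 [ 24.31251511 -10.62603328  46.0492674 ]
[0.068, -0.03, 0.128, -0.541, -0.296, -0.415] rows>=4.5
[0.068, -0.03, 0.128, -0.645, -0.212, -0.1] rows>=4.1
[0.068, -0.03, 0.128, -0.687, 0.051, -0.022] rows>=4.1
[0.068, -0.03, 0.128, -0.657, 0.257, 0.247] rows>=4.5
-0.85 [ 21.91301961 -16.999474    73.8984359 ]
[0.061, -0.047, 0.205, -0.541, -0.296, -0.415] rows>=4.5
[0.061, -0.047, 0.205, -0.668, -0.13, -0.088] rows>=4.1
[0.061, -0.047, 0.205, -0.653, 0.218, -0.002] rows>=4.1
[0.061, -0.047, 0.205, -0.514, 0.474, 0.262] rows>=4.5
-1.1 [ 20.23212455 -20.20758147  87.92285363]
[0.056, -0.056, 0.244, -0.541, -0.296, -0.415] rows>=4.5
[0.056, -0.056, 0.244, -0.676, -0.088, -0.082] rows>=4.1
[0.056, -0.056, 0.244, -0.621, 0.298, 0.008] rows>=4.1
[0.056, -0.056, 0.244, -0.415, 0.559, 0.271] rows>=4.5
```

Prop gripped (31 mm, 25 N) and lifted. Carrying it to above the mark, turning it upright on the way.

```bash
python3 -m inch '[[[0.034,-0.015,0.064,-0.27,-0.148,-0.207,1],[0.068,-0.03,0.128,-0.541,-0.296,-0.415,1],[0.068,-0.03,0.128,-0.541,-0.296,-0.415,1],[0.068,-0.03,0.128,-0.541,-0.296,-0.415,1],[0.068,-0.03,0.128,-0.541,-0.296,-0.415,1],[0.068,-0.03,0.128,-0.541,-0.296,-0.415,1],[0.068,-0.03,0.128,-0.541,-0.296,-0.415,1]]]'
python3 -m inch '[[[0.068,-0.03,0.128,-0.645,-0.212,-0.1,1],[0.068,-0.03,0.128,-0.645,-0.212,-0.1,1],[0.068,-0.03,0.128,-0.645,-0.212,-0.1,1],[0.068,-0.03,0.128,-0.645,-0.212,-0.1,1],[0.068,-0.03,0.128,-0.645,-0.212,-0.1,1],[0.068,-0.03,0.128,-0.645,-0.212,-0.1,1],[0.068,-0.03,0.128,-0.645,-0.212,-0.1,1]]]'
python3 -m inch '[[[0.068,-0.03,0.128,-0.687,0.051,-0.022,1],[0.068,-0.03,0.128,-0.687,0.051,-0.022,1],[0.068,-0.03,0.128,-0.687,0.051,-0.022,1],[0.068,-0.03,0.128,-0.687,0.051,-0.022,1],[0.068,-0.03,0.128,-0.687,0.051,-0.022,1],[0.068,-0.03,0.128,-0.687,0.051,-0.022,1],[0.068,-0.03,0.128,-0.687,0.051,-0.022,1]]]'
python3 -m inch '[[[0.068,-0.03,0.128,-0.657,0.257,0.247,1],[0.068,-0.03,0.128,-0.657,0.257,0.247,1],[0.068,-0.03,0.128,-0.657,0.257,0.247,1],[0.068,-0.03,0.128,-0.657,0.257,0.247,1],[0.068,-0.03,0.128,-0.657,0.257,0.247,1],[0.068,-0.03,0.128,-0.657,0.257,0.247,1],[0.068,-0.03,0.128,-0.657,0.257,0.247,1],[0.068,-0.03,0.128,-0.657,0.257,0.247,1]]]'
python3 -m inch '[[[0,0,0,0,0,0,1],[0,0,0,0,0,0,1],[0,0,0,0,0,0,1]]]'
python3 - <<'E'
from h import *
print(get_state()["joint_pos"].round(2))
p,r=cur(); print(p,Rt(DECK[2]).as_rotvec())
plan([([489.5,-288.3,92],Rt(DECK[2]))])
cv2.imwrite("pics/c3.png",np.hstack([tile(snapshot("top"),350,140,3),tile(snapshot("side"),260,60,2.5)]))
print(proj("side",p-[0,0,42.5]))
E
```

```text
t: 5.53
tool_pos: [438.6, 224.0, 218.6]
tool_rot: [1.797, 2.318, 0.427]
ft_force: [0.7, 0.2, -1.0]
width: 31.2
gripper_force: 24.6
t: 6.12
tool_pos: [423.7, 54.4, 219.1]
tool_rot: [2.076, 2.179, 0.29]
ft_force: [0.8, 0.9, -1.7]
width: 31.4
gripper_force: 24.6
t: 6.7
tool_pos: [444.3, -115.7, 219.6]
tool_rot: [2.337, 2.005, 0.145]
ft_force: [0.4, -0.1, -1.8]
width: 31.2
gripper_force: 24.7
t: 7.37
tool_pos: [489.6, -286.4, 160.8]
tool_rot: [2.577, 1.797, -0.008]
ft_force: [-0.0, -0.6, -0.6]
width: 31.4
gripper_force: 24.7
t: 7.62
tool_pos: [489.2, -287.8, 161.2]
tool_rot: [2.577, 1.794, -0.008]
ft_force: [0.9, -0.3, -1.4]
width: 31.4
gripper_force: 24.7
[-0.74  0.47  1.47 -0.01  1.19 -0.38]
[ 489.16584839 -287.83785936  161.15748668] [2.57832855 1.79494464 0.        ]
[-0.001, 0.003, -0.0, 0.0, 0.002, 0.277] rows>=1.7
[[353.95409368 104.54205465]]
```

View pics/c3.png

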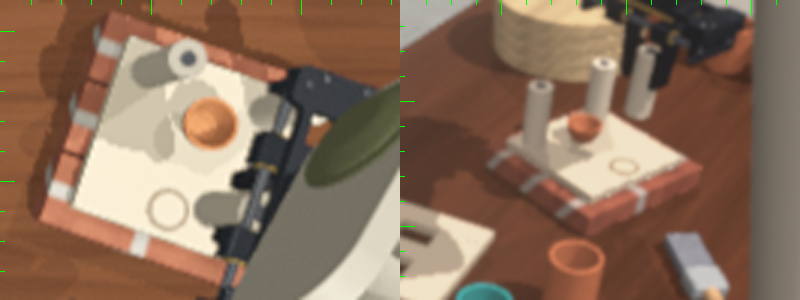

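The side crop shows the prop held with its foot at about (356,105), where I predicted (354,104.5), and the ring visible at about (350,126). I'll check the tilt numerically, then lower to just above contact.

```bash
python3 - <<'E'
from h import *
f=lambda P:(proj("side",P)-[260,60]+.5)*2.5-.5+[400,0]
print(f([[489.2,-287.8,118.6],[489.2,-287.8,198.6],[489.5,-288.3,42]]).round(0))
E
python3 -m inch '[[[0,0,0,0,0,0.08,1],[0,0,0,0,0,0.16,1],[0,0,0,0,0.001,0.24,1],[0,0.003,0,0,0.001,0.277,1],[0,0.003,0,0,0.001,0.277,1],[0,0.003,0,0,0.001,0.277,1]]]'
```

```text
[[636. 112.]
 [648.  50.]
 [624. 166.]]
t: 8.22
tool_pos: [489.0, -289.2, 91.8]
tool_rot: [-2.578, -1.792, 0.002]
ft_force: [0.5, 0.6, -1.6]
width: 31.5
gripper_force: 24.7
```

Vertical as predicted. Lowering to light contact in small steps.

```bash
python3 -m inch '[[[0,0,0,0,0,0.01,1],[0,0,0,0,0,0.02,1],[0,0,0,0,0,0.024,1],[0,0,0,0,0,0.024,1]]]'
python3 -m inch '[[[0,0,0,0,0,0.003,1],[0,0,0,0,0,0.006,1],[0,0,0,0,0,0.006,1]]]'
```

```text
t: 8.55
tool_pos: [489.1, -289.2, 85.8]
tool_rot: [-2.578, -1.793, 0.002]
ft_force: [0.6, 0.5, -0.8]
width: 31.2
gripper_force: 24.6
t: 8.8
tool_pos: [489.5, -289.6, 85.4]
tool_rot: [2.579, 1.793, -0.001]
ft_force: [-0.1, 0.8, 8.7]
width: 31.3
gripper_force: 24.7
```

Contact (8.7 N up). Releasing and retreating.

```bash
python3 -m inch '[[[0,0,0,0,0,-0.003,1],[0,0,0,0,0,-0.003,0.2],[0,0,0,0,0,-0.003,0.2],[0,0,0,0,0,-0.003,0],[0,0,0,0,0,-0.003,-0.3],[0,0,0,0,0,-0.003,-1],[0,0,0,0,0,-0.003,-1],[0,0,0,0,0,-0.003,-1]]]'
python3 -m inch '[[[0,0,0,0,0,-0.003,-1],[0,0,0,0,0,-0.003,-1],[0,0,0,0,0,-0.1,-1],[0,0,0,0,0,-0.2,-1],[0,0,0,0,0,-0.35,-1],[0,0,0,0,0,-0.5,-1],[0,0,0,0,0,-0.5,-1],[0,0,0,0,0,-0.5,-1]]]'
python3 - <<'E'
from h import *
p,r=cur(); c,s=np.cos(SHELF[2]),np.sin(SHELF[2])
# tool y across web = along shelf y: headings 0.0946 +- pi/2
print(get_state()["joint_pos"].round(2), p)
G=Rt(SHELF[2]-np.pi/2); end=np.array([SHELF[0],SHELF[1],150.]); sl=(r.inv()*G).as_rotvec(); print(np.degrees(sl))
plan([(p+(np.array([520,-150,230])-p),r*R.from_rotvec(sl/2)),(end,G)])
cv2.imwrite("pics/c4.png",np.hstack([tile(snapshot("top"),240,120,3),tile(snapshot("side"),260,60,2.5)]))
E
```

```text
t: 9.47
tool_pos: [488.8, -289.0, 84.5]
tool_rot: [-2.578, -1.792, 0.002]
ft_force: [0.4, -0.4, -0.1]
width: 66.6
gripper_force: 0.0
t: 10.13
tool_pos: [489.7, -289.6, 211.4]
tool_rot: [2.578, 1.792, -0.001]
ft_force: [-0.1, -0.5, -1.1]
width: 88.3
gripper_force: 0.0
[-0.74  0.43  1.4  -0.    1.31 -0.38] [ 489.67233131 -289.55748712  211.38924419]
[1.17240756e-01 2.78786854e-02 6.42065737e+01]
[0.001, 0.0, 0.357, 0.565, -0.081, -0.075] rows>=4.5
[0.001, 0.0, 0.357, 0.721, -0.196, 0.319] rows>=4.9
```

View pics/c4.png

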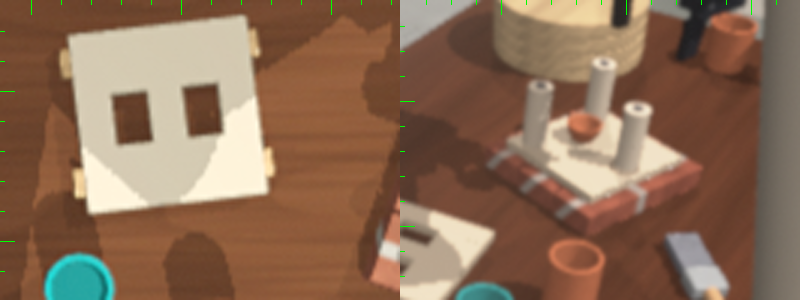

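The prop stands upright on the mark: dot at tile (637,106), foot at about (628,165). The shelf hasn't moved. I'll pre-shape the fingers to about 46 mm and go over the shelf.

```bash
python3 -m inch '[[[0,0,0.357,0.565,-0.081,-0.075,-0.05],[0,0,0.357,0.565,-0.081,-0.075,-0.05],[0,0,0.357,0.565,-0.081,-0.075,-0.05],[0,0,0.357,0.565,-0.081,-0.075,-0.05],[0,0,0.357,0.565,-0.081,-0.075,-0.05],[0,0,0.357,0.565,-0.081,-0.075,-0.05],[0,0,0.357,0.565,-0.081,-0.075,-0.05]]]' 50
python3 -m inch '[[[0,0,0.357,0.721,-0.196,0.319,-0.05],[0,0,0.357,0.721,-0.196,0.319,-0.05],[0,0,0.357,0.721,-0.196,0.319,-0.05],[0,0,0.357,0.721,-0.196,0.319,-0.05],[0,0,0.357,0.721,-0.196,0.319,-0.05],[0,0,0.357,0.721,-0.196,0.319,-0.05],[0,0,0.357,0.721,-0.196,0.319,-0.05],[0,0,0.357,0.721,-0.196,0.319,-0.05]]]'
python3 - <<'E'
from h import *
print(get_state()["joint_pos"].round(2),cur()[0])
G=Rt(SHELF[2]-np.pi/2)
plan([([SHELF[0],SHELF[1],50],G),([SHELF[0],SHELF[1],5],G)])
f=lambda P:(proj("side",P)-[260,60]+.5)*2.5-.5+[400,0]
print(f([[489.5,-289,122],[489.5,-289,42]]).round(0))
E
```

```text
t: 10.82
tool_pos: [519.1, -149.7, 227.2]
tool_rot: [-2.971, -1.013, 0.005]
ft_force: [0.3, -0.7, -0.7]
width: 46.6
gripper_force: 0.0
t: 11.48
tool_pos: [632.1, -2.3, 148.1]
tool_rot: [-3.137, -0.149, 0.005]
ft_force: [-0.4, -0.1, 0.6]
width: 46.2
gripper_force: 0.0
[-0.19  0.62  1.26  0.    1.26  1.29] [632.12752339  -2.28598933 148.09781979]
[-0.001, 0.002, 0.0, 0.005, -0.003, 0.392] rows>=2.4
[0.0, 0.0, 0.0, 0.0, 0.0, 0.18] rows>=1.1
[[636. 109.]
 [625. 166.]]
```

```bash
python3 -m inch '[[[0,0.002,0,0.005,-0.003,0.13,-0.05],[0,0.002,0,0.005,-0.003,0.26,-0.05],[0,0.002,0,0.005,-0.003,0.392,-0.05],[0,0.002,0,0.005,-0.003,0.392,-0.05],[0,0.002,0,0.005,-0.003,0.392,-0.05]]]'
python3 - <<'E'
from h import *
p,r=cur();print(p)
cv2.imwrite("pics/c5.png",np.hstack([tile(snapshot("side"),210,110,4),tile(snapshot("top"),246,118,4)]))
E
```

```text
t: 11.9
tool_pos: [632.9, -1.5, 50.9]
tool_rot: [-3.137, -0.146, 0.001]
ft_force: [0.6, -0.8, 0.1]
width: 46.2
gripper_force: 0.0
[632.88545289  -1.54400071  50.88033775]
```

View pics/c5.png

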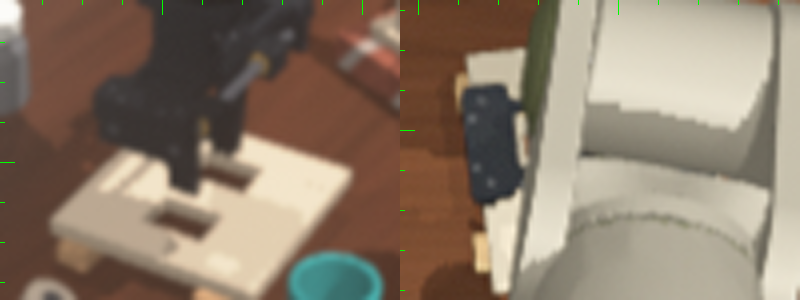

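The fingers hover over the two slots at tiles (185,190) and (230,150). Descending gently, then gripping the web.

```bash
python3 -m inch '[[[0,0,0,0,0,0.04,-0.05],[0,0,0,0,0,0.08,-0.05],[0,0,0,0,0,0.11,-0.05],[0,0,0,0,0,0.11,-0.05]]]'
python3 -m inch '[[[0,0,0,0,0,0.03,-0.05],[0,0,0,0,0,0.06,-0.05],[0,0,0,0,0,0.072,-0.05],[0,0,0,0,0,0.072,-0.05]]]'
```

```text
t: 12.33
tool_pos: [632.5, 0.1, 21.2]
tool_rot: [-3.136, -0.147, 0.003]
ft_force: [-0.3, 0.1, 0.2]
width: 46.3
gripper_force: 0.0
t: 12.67
tool_pos: [632.9, 0.1, 4.0]
tool_rot: [-3.137, -0.147, 0.001]
ft_force: [-1.0, -0.6, 0.4]
width: 46.4
gripper_force: 0.0
```

```bash
python3 -m inch '[[[0,0,0,0,0,0,1],[0,0,0,0,0,0,1],[0,0,0,0,0,0,1],[0,0,0,0,0,0,1],[0,0,0,0,0,0,1],[0,0,0,0,0,0,1]]]' 50
python3 -m inch '[[[0,0,0,0,0,-0.04,1],[0,0,0,0,0,-0.08,1],[0,0,0,0,0,-0.16,1],[0,0,0,0,0,-0.24,1],[0,0,0,0,0,-0.24,1],[0,0,0,0,0,-0.24,1]]]'
```

```text
t: 13.17
tool_pos: [633.7, -0.2, 5.4]
tool_rot: [-3.137, -0.147, -0.003]
ft_force: [0.1, -2.3, 0.7]
width: 29.1
gripper_force: 50.0
t: 13.67
tool_pos: [633.6, 0.0, 65.8]
tool_rot: [-3.137, -0.147, -0.004]
ft_force: [0.2, -0.1, -5.6]
width: 29.2
gripper_force: 50.0
```

Shelf lifted (5.6 N weight). Planning the carry to above the deck.

```bash
python3 - <<'E'
from h import *
p,r=cur(); G=Rt(DECK[2]-np.pi/2); sl=(r.inv()*G).as_rotvec(); end=np.array([DECK[0],DECK[1],185])
plan([(p+[0,0,120],r),(np.array([590,-150,185]),r*R.from_rotvec(sl/2)),(end,G)])
E
```

```text
[0.0, 0.0, 0.0, 0.001, -0.0, -0.48] rows>=2.9
[-0.0, -0.001, 0.143, -0.23, 0.581, 0.002] rows>=3.7
[-0.0, -0.001, 0.143, -0.112, 0.65, -0.001] rows>=4.0
```

```bash
python3 -m inch '[[[0,0,0,0,0,-0.1,1],[0,0,0,0,0,-0.22,1],[0,0,0,0,0,-0.34,1],[0,0,0,0,0,-0.44,1],[0,0,0,0,0,-0.48,1],[0,0,0,0,0,-0.48,1]]]'
python3 -m inch '[[[0,0,0.02,-0.03,0.08,0,1],[0,0,0.05,-0.08,0.2,0,1],[0,0,0.08,-0.13,0.32,0,1],[0,0,0.11,-0.18,0.44,0,1],[0,0,0.13,-0.21,0.53,0,1],[0,0,0.143,-0.23,0.581,0.002,1],[0,0,0.143,-0.23,0.581,0.002,1]]]'
python3 -m inch '[[[0,0,0.02,-0.02,0.09,0,1],[0,0,0.05,-0.04,0.22,0,1],[0,0,0.08,-0.06,0.35,0,1],[0,0,0.11,-0.085,0.48,0,1],[0,0,0.13,-0.1,0.58,0,1],[0,-0.001,0.143,-0.112,0.65,0,1],[0,-0.001,0.143,-0.112,0.65,0,1],[0,-0.001,0.143,-0.112,0.65,0,1]]]'
python3 - <<'E'
from h import *
print(cur()[0],get_state()["joint_pos"].round(2))
plan([([DECK[0],DECK[1],130],Rt(DECK[2]-np.pi/2))])
i=snapshot("top");cv2.imwrite("pics/c6.png",np.hstack([tile(i,350,140,3),tile(snapshot("side"),260,60,2.5)]))
E
```

```text
t: 14.17
tool_pos: [633.7, -0.3, 186.0]
tool_rot: [-3.137, -0.147, -0.005]
ft_force: [0.5, -0.0, -4.7]
width: 29.2
gripper_force: 50.0
t: 14.75
tool_pos: [588.3, -152.3, 181.8]
tool_rot: [-3.132, 0.212, 0.004]
ft_force: [-0.2, 1.2, -5.9]
width: 29.5
gripper_force: 50.0
t: 15.42
tool_pos: [540.6, -307.0, 182.5]
tool_rot: [-3.089, 0.555, 0.004]
ft_force: [0.5, 0.3, -5.7]
width: 28.8
gripper_force: 50.0
[ 540.57951286 -306.97527277  182.5226236 ] [-0.71  0.57  1.26  0.    1.31  1.22]
[-0.002, 0.002, -0.001, 0.003, 0.001, 0.21] rows>=1.3
```

View pics/c6.png

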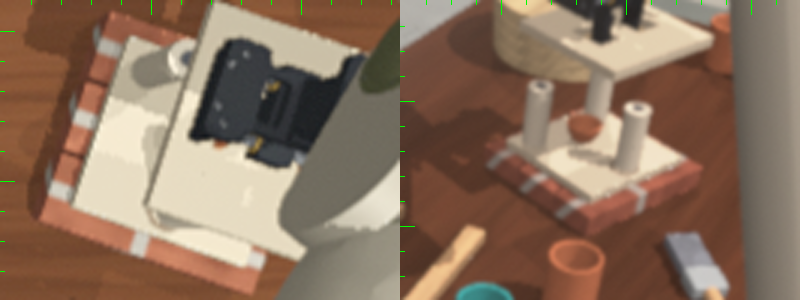

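The shelf is level in the grip above the deck, with its sides parallel to the lower shelf. Top view shows its lower-left corner at tile (150,208). Lowering.

```bash
python3 - <<'E'
from h import *
p,_=cur(); c,s=np.cos(DECK[2]),np.sin(DECK[2]); L=np.array([[-80,80],[-80,80]])
P=[[p[0]+c*x-s*y,p[1]+s*x+c*y,p[2]+z] for x,y,z in((-80,80,23),(-80,80,11))]
print(((proj("top",P)-[350,140]+.5)*3-.5).round(0))
E
python3 -m inch '[[[0,0.002,0,0.003,0,0.05,1],[0,0.002,0,0.003,0,0.11,1],[0,0.002,0,0.003,0,0.17,1],[0,0.002,0,0.003,0,0.21,1],[0,0.002,0,0.003,0,0.25,1],[0,0.002,0,0.003,0,0.27,1],[0,0.002,0,0.003,0,0.27,1]]]'
```

```text
[[147. 204.]
 [140. 204.]]
t: 16.1
tool_pos: [541.1, -307.2, 115.5]
tool_rot: [-3.09, 0.554, -0.001]
ft_force: [0.4, -0.6, -5.2]
width: 29.3
gripper_force: 50.0
```

```bash
python3 -m inch '[[[0,0,0,0,0,0.006,1],[0,0,0,0,0,0.012,1],[0,0,0,0,0,0.012,1]]]'
python3 -m inch '[[[0,0,0,0,0,0.003,1],[0,0,0,0,0,0.005,1],[0,0,0,0,0,0.005,1]]]'
```

```text
t: 16.35
tool_pos: [541.4, -307.9, 113.9]
tool_rot: [-3.091, 0.556, -0.004]
ft_force: [-0.4, -0.2, -5.6]
width: 29.4
gripper_force: 50.0
t: 16.6
tool_pos: [541.3, -307.9, 112.4]
tool_rot: [-3.091, 0.556, -0.004]
ft_force: [-0.1, 0.2, -6.2]
width: 28.9
gripper_force: 50.0
```

```bash
python3 -m inch '[[[0,0,0,0,0,0.003,1],[0,0,0,0,0,0.005,1],[0,0,0,0,0,0.005,1]]]'
python3 -m inch '[[[0,0,0,0,0,0.002,1],[0,0,0,0,0,0.003,1],[0,0,0,0,0,0.003,1]]]'
```

```text
t: 16.85
tool_pos: [541.3, -307.9, 111.4]
tool_rot: [-3.091, 0.556, -0.004]
ft_force: [-1.2, 0.4, -3.5]
width: 29.7
gripper_force: 50.0
t: 17.1
tool_pos: [541.4, -308.0, 111.3]
tool_rot: [-3.092, 0.556, -0.005]
ft_force: [-2.6, 2.5, 5.1]
width: 29.4
gripper_force: 50.0
```

Seated: the force went from -6 N to +5 N. Opening to 46 mm only, then straight up.

```bash
python3 -m inch '[[[0,0,0,0,0,-0.001,0.2],[0,0,0,0,0,-0.001,0.1],[0,0,0,0,0,-0.001,0],[0,0,0,0,0,-0.001,-0.05],[0,0,0,0,0,-0.001,-0.05],[0,0,0,0,0,-0.001,-0.05],[0,0,0,0,0,-0.001,-0.05]]]'
python3 -m inch '[[[0,0,0,0,0,-0.03,-0.05],[0,0,0,0,0,-0.07,-0.05],[0,0,0,0,0,-0.12,-0.05],[0,0,0,0,0,-0.25,-0.05],[0,0,0,0,0,-0.38,-0.05],[0,0,0,0,0,-0.5,-1],[0,0,0,0,0,-0.5,-1],[0,0,0,0,0,-0.5,-1]]]'
python3 - <<'E'
from h import *
p,r=cur(); print(get_state()["joint_pos"].round(2))
T=back("top",[314.3,232.3],80)[0]; print(T)
for yaw in(-np.pi/2-.1,-1.2):
    G=Rt(yaw); sl=(r.inv()*G).as_rotvec(); print(np.degrees(sl)); plan([([T[0],T[1],225],G),([T[0],T[1],130],G)])
cv2.imwrite("pics/c7.png",np.hstack([tile(snapshot("top"),270,190,4,400,300),tile(snapshot("side"),260,60,2.5)]))
E
```

```text
t: 17.68
tool_pos: [541.3, -307.8, 110.5]
tool_rot: [-3.091, 0.556, -0.003]
ft_force: [0.7, 0.1, 0.4]
width: 46.6
gripper_force: 0.0
t: 18.35
tool_pos: [541.4, -308.2, 238.1]
tool_rot: [3.091, -0.555, 0.009]
ft_force: [-1.0, -0.4, -0.8]
width: 64.1
gripper_force: 0.0
[-0.71  0.53  1.18  0.    1.43  1.22]
[435.28452019 -39.12291787  80.        ]
[  0.05673081  -0.34764608 -14.64721264]
[0.001, -0.004, -0.163, -0.773, -0.861, 0.047] rows>=6.9
[0.0, 0.0, 0.0, 0.0, 0.0, 0.38] rows>=2.3
[  0.13891142  -0.33117746 -41.62176844]
[0.002, -0.004, -0.462, -0.773, -0.861, 0.047] rows>=6.9
[0.0, 0.0, 0.0, 0.0, 0.0, 0.38] rows>=2.3
```

View pics/c7.png

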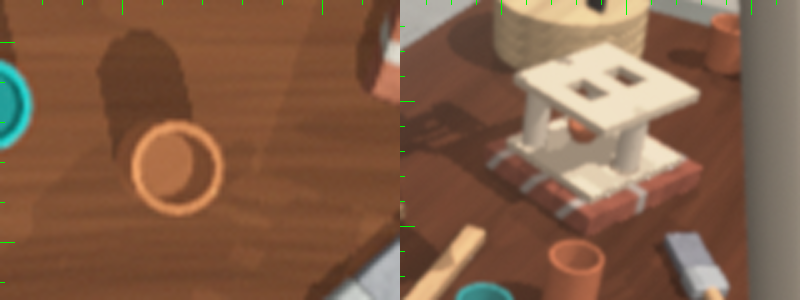

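The shelf rests level on the three props. The terracotta tumbler's rim is centred at top pixel (313.9,231.5), 58 mm across as expected, and at side (330.5,162.5), which agrees. Moving to it.

```bash
python3 -m inch '[[[0,-0.004,-0.163,-0.766,-0.858,0.04,-1],[0,-0.004,-0.163,-0.766,-0.858,0.04,-1],[0,-0.004,-0.163,-0.766,-0.858,0.04,-1],[0,-0.004,-0.163,-0.766,-0.858,0.04,-1],[0,-0.004,-0.163,-0.766,-0.858,0.04,-1],[0,-0.004,-0.163,-0.766,-0.858,0.04,-1],[0,-0.004,-0.163,-0.766,-0.858,0.04,-1],[0,-0.004,-0.163,-0.766,-0.858,0.04,-1]]]' 15
python3 -m inch '[[[0,0,0,0,0,0,-1],[0,0,0,0,0,0,-1]]]'
python3 - <<'E'
from h import *
T=back("top",[313.9,231.5],80)[0]; G=Rt(-np.pi/2-.1); print(T,get_state()["joint_pos"].round(2))
plan([([T[0],T[1],105],G),([T[0],T[1],44],G)])
E
```

```text
t: 19.12
tool_pos: [433.4, -35.4, 224.5]
tool_rot: [-3.134, 0.15, 0.011]
ft_force: [-0.6, -0.3, 0.2]
width: 88.0
gripper_force: 0.0
t: 19.28
tool_pos: [436.3, -40.5, 225.1]
tool_rot: [-3.136, 0.156, 0.007]
ft_force: [0.2, -0.2, 0.4]
width: 88.0
gripper_force: 0.0
[437.31095131 -38.15563663  80.        ] [-0.36  0.14  1.76  0.    1.25  1.31]
[-0.001, 0.003, 0.0, 0.005, -0.009, 0.48] rows>=2.9
[0.0, 0.0, 0.0, 0.0, 0.0, 0.244] rows>=1.5
```

```bash
python3 -m inch '[[[0,0.003,0,0.005,-0.009,0.1,-1],[0,0.003,0,0.005,-0.009,0.25,-1],[0,0.003,0,0.005,-0.009,0.4,-1],[0,0.003,0,0.005,-0.009,0.48,-1],[0,0.003,0,0.005,-0.009,0.48,-1]]]'
python3 -m inch '[[[0,0,0,0,0,0.06,-1],[0,0,0,0,0,0.12,-1],[0,0,0,0,0,0.18,-1],[0,0,0,0,0,0.244,-1],[0,0,0,0,0,0.244,-1],[0,0,0,0,0,0.244,-1]]]'
python3 -m inch '[[[0,0,0,0,0,0,0.3],[0,0,0,0,0,0,0.3],[0,0,0,0,0,0,0.4],[0,0,0,0,0,0,0.4],[0,0,0,0,0,0,0.5],[0,0,0,0,0,0,0.5],[0,0,0,0,0,0,1],[0,0,0,0,0,0,1]]]' 15
```

```text
t: 19.7
tool_pos: [435.3, -38.2, 101.6]
tool_rot: [-3.134, 0.159, 0.011]
ft_force: [-0.0, 0.2, -0.3]
width: 88.2
gripper_force: 0.0
t: 20.2
tool_pos: [437.8, -38.4, 45.1]
tool_rot: [-3.136, 0.158, -0.001]
ft_force: [-0.2, -0.1, -0.3]
width: 88.2
gripper_force: 0.0
t: 20.87
tool_pos: [437.5, -37.8, 44.8]
tool_rot: [-3.137, 0.156, -0.002]
ft_force: [-1.3, -0.7, 6.2]
width: 56.9
gripper_force: 15.0
```

```bash
python3 -m inch '[[[0,0,0,0,0,-0.03,1],[0,0,0,0,0,-0.1,1],[0,0,0,0,0,-0.2,1],[0,0,0,0,0,-0.35,1],[0,0,0,0,0,-0.5,1],[0,0,0,0,0,-0.65,1],[0,0,0,0,0,-0.78,1],[0,0,0,0,0,-0.78,1]]]'
python3 - <<'E'
from h import *
p,r=cur(); G=Rt(DECK[2]-np.pi/2); sl=(r.inv()*G).as_rotvec(); e=np.array([541.2,-307.7,235.])
plan([((p+e)/2,r*R.from_rotvec(sl/2)),(e,G)]); print(get_state()["width"],get_state()["ft_force"])
E
```

```text
t: 21.53
tool_pos: [438.8, -38.4, 245.4]
tool_rot: [3.136, -0.156, 0.017]
ft_force: [-0.1, -0.6, -1.5]
width: 56.9
gripper_force: 15.0
[-0.0, -0.003, 0.081, 0.257, 0.516, 0.024] rows>=3.5
[-0.0, -0.003, 0.081, 0.321, 0.479, 0.023] rows>=3.5
56.90724704885077 [-0.07085895 -0.5694508  -1.45877737]
```

```bash
python3 -m inch '[[[0,0,0.01,0.04,0.08,0,1],[0,0,0.03,0.1,0.2,0.01,1],[0,0,0.05,0.16,0.32,0.015,1],[0,0,0.07,0.22,0.44,0.02,1],[0,-0.003,0.081,0.257,0.516,0.024,1],[0,-0.003,0.081,0.257,0.516,0.024,1]]]'
python3 -m inch '[[[0,0,0.02,0.06,0.09,0.004,1],[0,0,0.04,0.14,0.21,0.01,1],[0,0,0.06,0.21,0.32,0.015,1],[0,0,0.07,0.28,0.42,0.02,1],[0,-0.003,0.081,0.321,0.479,0.023,1],[0,-0.003,0.081,0.321,0.479,0.023,1],[0,-0.003,0.081,0.321,0.479,0.023,1],[0,-0.003,0.081,0.321,0.479,0.023,1]]]'
python3 - <<'E'
from h import *
print(cur()[0],cur()[1].as_rotvec(), get_state()["joint_pos"].round(2)); plan([([541.2,-307.7,186],Rt(DECK[2]-np.pi/2))])
cv2.imwrite("pics/c8.png",np.hstack([tile(snapshot("top"),350,140,3),tile(snapshot("side"),260,40,2.5)]))
E
```

```text
t: 22.03
tool_pos: [488.4, -175.7, 231.8]
tool_rot: [-3.119, 0.362, 0.009]
ft_force: [0.1, 0.5, -2.7]
width: 57.4
gripper_force: 15.0
t: 22.7
tool_pos: [539.2, -306.1, 226.8]
tool_rot: [-3.09, 0.551, 0.015]
ft_force: [-0.3, -0.3, -1.5]
width: 57.1
gripper_force: 15.0
[ 539.17403653 -306.1358007   226.76889661] [-3.08988404  0.55087528  0.01515399] [-0.7   0.54  1.19 -0.    1.42  1.22]
[-0.001, 0.006, 0.001, 0.011, 0.003, 0.163] rows>=1.0
```

View pics/c8.png

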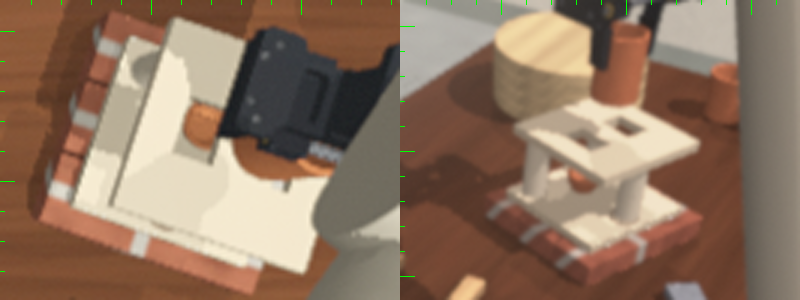

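The tumbler hangs upright above the shelf. The shelf's corners are at top tile (172,17), (112,203) and (303,272). I'll fit its pose and lower.

```bash
python3 - <<'E'
from h import *
m=(np.array([(172,17),(112,203),(303,272)])+.5)/3-.5+[350,140]; m
W=back("top",m,134); print("shelf centre",(W[0]+W[2])/2, "sides",np.linalg.norm(W[0]-W[1]),np.linalg.norm(W[1]-W[2]), "yaw",np.arctan2(*(W[0]-W[1])[[1,0]]))
E
python3 -m inch '[[[0,0.006,0.001,0.011,0.003,0.05,1],[0,0.006,0.001,0.011,0.003,0.1,1],[0,0.006,0.001,0.011,0.003,0.14,1],[0,0.006,0.001,0.011,0.003,0.163,1],[0,0.006,0.001,0.011,0.003,0.163,1],[0,0.006,0.001,0.011,0.003,0.163,1]]]'
```

```text
shelf centre [ 541.16374992 -306.30261091  134.        ] sides 157.57786668788455 160.72642384773005 yaw -0.3417454210141656
t: 23.3
tool_pos: [541.4, -308.8, 186.6]
tool_rot: [-3.092, 0.555, -0.001]
ft_force: [-0.4, 0.3, -1.9]
width: 57.1
gripper_force: 15.0
```

The shelf is within 2 mm of the deck centre and square to it. Final lowering in small steps (contact expected near TCP z=179).

```bash
python3 -m inch '[[[0,0,0,0,0.004,0.01,1],[0,0,0,0,0.004,0.02,1],[0,0,0,0,0.004,0.022,1],[0,0,0,0,0.004,0.022,1]]]'
python3 -m inch '[[[0,0,0,0,0,0.003,1],[0,0,0,0,0,0.006,1],[0,0,0,0,0,0.006,1]]]'
```

```text
t: 23.63
tool_pos: [541.0, -309.9, 180.7]
tool_rot: [-3.092, 0.556, -0.001]
ft_force: [1.0, 0.1, -2.0]
width: 56.6
gripper_force: 15.0
t: 23.88
tool_pos: [541.0, -309.9, 179.2]
tool_rot: [-3.092, 0.556, -0.001]
ft_force: [-0.5, 0.1, -2.0]
width: 56.6
gripper_force: 15.0
```

```bash
python3 -m inch '[[[0,0,0,0,0,0.002,1],[0,0,0,0,0,0.004,1],[0,0,0,0,0,0.004,1]]]'
```

```text
t: 24.13
tool_pos: [541.1, -309.9, 178.9]
tool_rot: [3.092, -0.556, 0.002]
ft_force: [-2.4, 0.8, 3.7]
width: 57.0
gripper_force: 15.0
```

Contact. Releasing slowly and rising clear.

```bash
python3 -m inch '[[[0,0,0,0,0,-0.001,1],[0,0,0,0,0,-0.001,-0.4],[0,0,0,0,0,-0.001,-0.5],[0,0,0,0,0,-0.001,-0.7],[0,0,0,0,0,-0.001,-1],[0,0,0,0,0,-0.001,-1],[0,0,0,0,0,-0.001,-1],[0,0,0,0,0,-0.001,-1]]]'
python3 -m inch '[[[0,0,0,0,0,-0.05,-1],[0,0,0,0,0,-0.12,-1],[0,0,0,0,0,-0.25,-1],[0,0,0,0,0,-0.38,-1],[0,0,0,0,0,-0.5,-1],[0,0,0,0,0,-0.6,-1],[0,0,0,0,0,-0.6,-1]]]'
python3 -m inch '[[[0,0,0,-0.3,-0.5,0,-1],[0,0,0,-0.3,-0.5,0,-1],[0,0,0,-0.3,-0.5,0,-1],[0,0,0,-0.3,-0.5,0,-1],[0,0,0,-0.3,-0.5,0,-1],[0,0,0,-0.3,-0.5,0,-1],[0,0,0,-0.3,-0.5,0,-1]]]'
python3 - <<'E'
from h import *
cv2.imwrite("pics/c9.png",np.hstack([tile(snapshot("top"),350,140,3),tile(snapshot("side"),260,40,2.5)]))
E
```

```text
t: 24.8
tool_pos: [541.0, -309.9, 178.5]
tool_rot: [-3.092, 0.556, -0.001]
ft_force: [-1.2, 0.4, -1.4]
width: 87.9
gripper_force: 0.0
t: 25.38
tool_pos: [541.7, -310.5, 334.2]
tool_rot: [3.088, -0.555, 0.013]
ft_force: [0.4, 0.2, 0.3]
width: 88.6
gripper_force: 0.0
t: 25.97
tool_pos: [514.3, -167.4, 328.1]
tool_rot: [-3.092, 0.556, -0.0]
ft_force: [0.3, -0.1, -0.3]
width: 88.1
gripper_force: 0.0
```

View pics/c9.png

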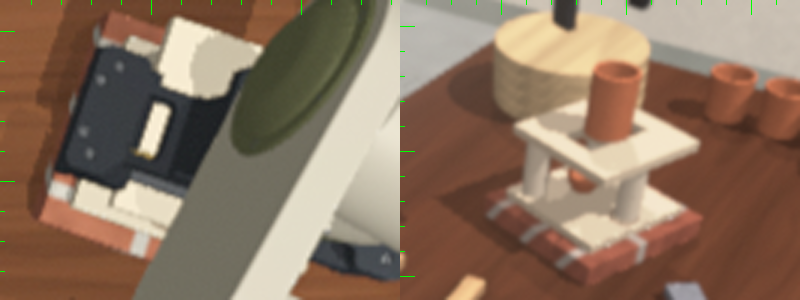

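The side view shows the tumbler upright in the middle of the shelf, with its rim centre near tile (617,70), and the robot clear of everything. One numeric check, then hand in.

```bash
python3 - <<'E'
from h import *
print((proj("side",[[541,-308,214],[541,-308,134]])-[260,40]+.5)*2.5-.5+[400,0])
print(back("side",(np.array([217,70])+.5)/2.5-.5+[260,40],214))
print(finish_job())
E
```

```text
[[616.93242697  69.70792857]
 [605.77731581 131.94201486]]
[[ 540.59209563 -307.30853066  214.        ]]
the job is handed in; nothing more can be done
None
```

I handed the job in at about 26 s; no verdict came back. The last checks put the 80 mm prop upright on the mark, the shelf level and within 2 mm of the deck centre, and the tumbler upright in its middle; nothing was dropped, and I saw no movement of the other props or the dish.

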